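Fit the vial turntable on its drive

ROBOT

A 6-joint arm with a two-finger parallel gripper is mounted at the origin on a cart in front of the work surface, level with it; the furniture and walls round the work are solid. World frame = base frame: x ahead of the robot, y to its left, z up, the work surface at z = 0. Lengths are in m, angles in rad, forces in N, time in s.
With the tool pointing down it reaches from about 0.325 to 0.925 m from the base axis. Payload 3.1 kg.
Tool frame: the origin (TCP) lies between the finger pads; the fingertips stand 22 mm ahead of it and the grasp point (between the pads) lies 3 mm ahead of it; z points along the fingers, y is the line along which they close (so a half turn about z gives the same grasp; the last joint's range is limited). The gripper opens to 85 mm and grips with 20 to 120 N. Pads are 22 mm wide; open, the fingers measure 114 mm over their backs; the gripper's body (76 mm by 85 mm) begins 54 mm behind the grasp point. The pads swing forward as they close: fully open they stand 13 mm farther back than shut.
Start: joints at [0.996, 0.217, 1.613, -0, 1.311, -0.112], TCP at [0.279, 0.559, 0.253] pointing down, gripper open.
Joint ranges: [-2.75, 2.75], [-0.78, 2.1], [0.31, 2.55], [-1.13, 4.27], [0.13, 2.63], [-2.58, 2.58]. Speed limits (rad/s): [2.79, 2.79, 3.14, 3.14, 3.14, 3.14].

INTERFACE

Orientations are given as a 3x3 rotation matrix whose columns are the frame's x, y, z axes.
In Python, from station import bot gives the robot as it stands.
- The arm moves only by the tool arm_command, never from a script. Its argument "commands" is a list of rows, each a list of 5 numbers: the shift along the tool's x, y, z in mm, then the turn about the tool's z in degrees, then the finger opening in mm, from 0 to 85.4. A call has 1 to 20 rows; each row shifts and turns the commanded pose from where the row before left it, along the tool's axes as they then stand; what a row does not reach is not made up. A row lasts 1/8 s, in which the tool goes at most 62.5 mm and 10.7 degrees, less where a joint would pass 70% of its speed; a pose out of reach is approached as far as the arm can. A call is refused whole if a number of a shift passes 62.5 or a number of a turn 10.7, either way. A call with a gripper value outside its range is refused whole. The fingers move at their own pace and stop on an object; "force" is the grip in N (left out, the last holds). Time passes only in rows, so rows that do not move let the fingers close. It gives the time, the measured TCP pose, the force, the opening and the grip force at its end, in the units of the state.
- bot.sense(): the state, without advancing time (a new reading comes with each control period).
- bot.read_camera(name): name is "side" or "top"; returns the picture (480x640x3 uint8, red, green, blue); there is no depth.
- bot.camera_model(name): a dict with "mtx" (3x3 intrinsics, pixels), "R" (3x3) and "t" (3): a world point X has camera coordinates R X + t. Camera axes: x right, y down, z forward; pixel columns grow to the right and rows downward; lengths in m; the calibration is good to about 2 mm. A picture is of the moment at which its call begins. camera_model takes no time and is no camera call.
- bot.finish_job(): hands the job in; it is judged then, once.
The state is a dict: "clock": time; "joint_pos": joint angles; "joint_velocities": joint speeds; "joint_efforts": joint torques, N m; "position": TCP position; "tcp_rot": TCP orientation; "ft_force": force on the tool from outside, world axes, zero at the start; "ft_torque": the same for the moment, N m; "opening": opening from 0.0 (shut) to 1.0 (fully open); "gripper_force": force on a finger pad.
Only numpy, scipy, OpenCV 4.12 (cv2) and the standard library are available. Lean on these libraries where they do the work, as an engineer would, in place of code of your own. Each camera call takes 0.05 s, during which the arm holds its last target. There are 200 camera calls.

TASK

Fit the blue vial turntable, the one with the D-shaped hole, onto the shaft of the white drive unit: turn it so that the flat in its hole matches the flat of the shaft, lower it until it sits fully down on the drive, and let go. Leave the grey turntable and the amber bottle where they stand.

Things in the scene. Friction and masses are not known exactly. Their poses are not given: they have to be found in the camera images.
- turntable: Blue turntable, 0.16 kg, flat on the bench: disc 124 mm wide, 10 mm thick, with low white vial seats. Its square hub, 48 mm wide, faces square to x and y, top 55 mm over the underside, is the grip (bare from 14 mm up). Through hole D-shaped: 32 mm, flat 7 mm from the axis on the -x side (white stripe), lower mouth widened 4 mm. Origin: on the hole's axis at the underside; z up.
- drive: White drive unit, fixed, 140x120 mm. Upright steel D-shaft, 28 mm, flat 5 mm from the axis on the -x side (blue stripe, control panel); tip 99 mm up, tapered over 9 mm; 2 mm play all round in the blue hole. Round seat at its foot 54 mm up. Origin: on the shaft's axis at bench level; z up. Fitted: turntable x axis along the drive's x axis (same sense), its origin 54 mm above this one.
- spare_turntable: Grey turntable of the same outer size and shape, loose, but with a 15 mm square hole that does not fit the shaft, and no stripe. To be left alone. Origin: on its axis at the underside.
- bottle: Amber reagent bottle with black cap, loose, 55 mm in diameter, 115 mm tall, standing upright behind the turntables. To be left alone. Origin: centre of its underside.
There are look-alikes about, which are no part of the job. There is more than one size of the drive; the one meant has the size given above.

How it is judged:
At the end, for the whole second after the job is handed in: The blue turntable sits on the drive's seat: axes within 10 mm, underside within 8 mm of the seat's height, level within 7 degrees, flats matched within 23 degrees, released and at rest. The grey turntable and the amber bottle have stayed within 40 mm of where they stood (horizontal distance between turntable and drive below 0.01 m and z of turntable in the frame of drive between 0.046 and 0.062 m and angle between the x axis of turntable and the x axis of drive, either way round below 0.4 rad and angle between turntable's own z axis and vertical below 0.12 rad and linear speed of turntable below 0.02 m/s); the robot touches nothing.
It fails at once if the grey turntable is moved by more than 40 mm (distance of spare_turntable from where it was at the start of the episode above 0.04 m).
It fails at once if the amber bottle is moved by more than 40 mm or knocked over (distance of bottle from where it was at the start of the episode above 0.04 m or angle between bottle's own z axis and vertical above 0.5 rad).
It also fails if it takes over 35 s, if anything falls off the work surface, if the arm or the gripper's body presses on something with over 40 N, if the wrist force passes 120 N, or if a joint passes its speed limit or range.

## Working session

There is one attempt and no reset: what is moved stays moved. The work goes in short steps, Python scripts to look and compute and a tool call to move; the robot and the scene stay as the last step left them, time stands still between calls to the robot, and variables do not carry over. Pictures are saved under pics/ and viewed, at most 10 in all, crops included, and the job is handed in when it is done.

Besides the shell and the picture viewer there is one more tool, called after ">>>" as name([rows], argument=value, ...), one row to a line, values as JSON. arm_command: Moves the arm, as the interface text tells. Its arguments: {"type":"object","properties":{"commands":{"type":"array"},"force":{"type":"number"}},"required":["commands"]}

```bash
mkdir -p pics; python3 - <<'E'
from station import bot
import cv2,numpy as np
for n in("top","side"):
    im=bot.read_camera(n); cv2.imwrite(f"pics/{n}0.png",im[:,:,::-1])
    m=bot.camera_model(n); print(n,np.round(m["mtx"],1).tolist(),np.round(m["R"],3).tolist(),np.round(m["t"],3), (-np.array(m["R"]).T@m["t"]).round(3))
s=bot.sense();print(s["clock"],s["position"],np.round(s["tcp_rot"],3))
E
```

```text
top [[515.9, 0.0, 325.9], [0.0, 515.9, 232.0], [0.0, 0.0, 1.0]] [[-0.003, -1.0, -0.007], [-0.997, 0.003, -0.074], [0.074, 0.007, -0.997]] [-0.074  0.543  1.189] [ 0.453 -0.084  1.226]
side [[447.0, 0.0, 323.0], [0.0, 447.0, 249.4], [0.0, 0.0, 1.0]] [[-1.0, 0.019, -0.006], [0.017, 0.669, -0.743], [-0.01, -0.743, -0.669]] [0.568 0.052 0.831] [0.576 0.572 0.598]
0.1 [0.27865036 0.55868267 0.25206598] [[-0.895  0.446 -0.001]
 [ 0.446  0.895 -0.002]
 [ 0.    -0.002 -1.   ]]
```

View pics/top0.png

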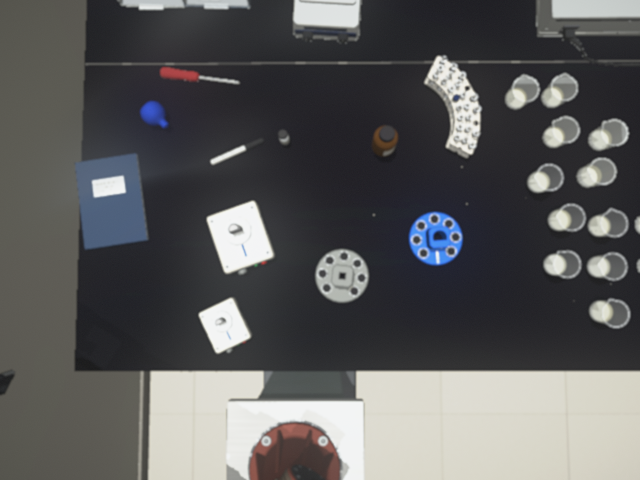

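View pics/side0.png

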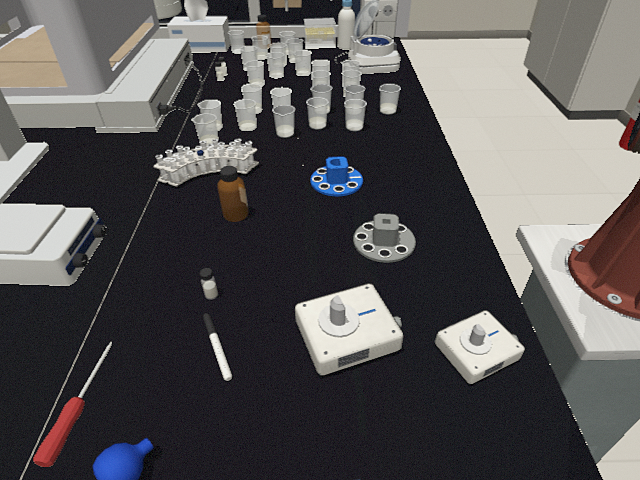

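Top view candidates:
- **Turntable:** blue one at (436,238) with a D hole and stripe. The grey one at (342,276), the blue bulb at (153,114) and the notebook at (112,200) are not it.
- **Drive:** large one at (240,236), and a small look-alike at (224,325). At about 440 px/m, 140x120 mm is about 61x53 px, which matches the large one.

I'll check these in a close crop and measure.

```bash
cat > h.py <<'E'
from station import bot
import cv2,numpy as np
def ray(n,px,z):
    m=bot.camera_model(n);R=np.array(m["R"]);c=-R.T@np.array(m["t"])
    d=R.T@np.linalg.inv(m["mtx"])@np.array([px[0],px[1],1.]);return c+d*(z-c[2])/d[2]
def proj(n,X):
    m=bot.camera_model(n);p=np.array(m["mtx"])@(np.array(m["R"])@X+m["t"]);return p[:2]/p[2]
def tri(ps):
    A=[];b=[]
    for n,px in ps:
        m=bot.camera_model(n);R=np.array(m["R"]);c=-R.T@np.array(m["t"])
        d=R.T@np.linalg.inv(m["mtx"])@np.array([px[0],px[1],1.]);d/=np.linalg.norm(d);P=np.eye(3)-np.outer(d,d);A.append(P);b.append(P@c)
    return np.linalg.lstsq(np.vstack(A),np.hstack(b),rcond=None)[0]
def comps(mask,off,amin):
    c,_=cv2.findContours(mask.astype(np.uint8),cv2.RETR_EXTERNAL,cv2.CHAIN_APPROX_NONE)
    return [k+np.array(off) for k in c if cv2.contourArea(k)>=amin]
def crop(im,x0,y0,w,h,s):return cv2.resize(im[y0:y0+h,x0:x0+w],None,fx=s,fy=s,interpolation=cv2.INTER_CUBIC)
E
python3 - <<'E'
from h import *
t=cv2.imread("pics/top0.png");s=cv2.imread("pics/side0.png")
a=np.hstack([crop(t,400,203,70,70,5),crop(t,205,200,70,75,5)[:350]])
b=np.hstack([crop(s,300,150,70,50,5),crop(s,290,280,117,83,3)[:250,:350]])
b=cv2.resize(b,(a.shape[1],250));cv2.imwrite("pics/c1.png",np.vstack([a,b])[:600])
hsv=cv2.cvtColor(t,cv2.COLOR_BGR2HSV)
H,S,V=[hsv[...,i].astype(int) for i in range(3)]
blue=(abs(H-110)<15)&(S>120)&(V>70)
for c in comps(blue[200:275,400:475],(400,200),200):
    e=cv2.fitEllipse(cv2.convexHull(c));print("disc",e,ray("top",e[0],.01))
white=(S<60)&(V>140)
for c in comps(white[195:360,190:285],(190,195),300):
    r=cv2.minAreaRect(c);print("drive",r,ray("top",r[0],.05), [np.round(ray("top",p,.05)[:2],4).tolist() for p in cv2.boxPoints(r)])
bl=(abs(H-110)<20)&(S>70)&(V>60)
for c in comps(bl[195:360,205:285],(205,195),2):
    l=cv2.fitLine(c,cv2.DIST_L2,0,.01,.01).ravel();print("stripe",c.reshape(-1,2).mean(0),l[:2],len(c))
w=(S<90)&(V>150)
for c in comps(w[246:268,428:446],(428,246),2):
    print("tt white",c.reshape(-1,2).mean(0),cv2.contourArea(c),ray("top",c.reshape(-1,2).mean(0),.01))
E
```

```text
Traceback (most recent call last):
ValueError: all the input array dimensions except for the concatenation axis must match exactly, but along dimension 0, the array at index 0 has size 250 and the array at index 1 has size 249
```

```bash
python3 - <<'E'
from h import *
t=cv2.imread("pics/top0.png");s=cv2.imread("pics/side0.png")
a=np.hstack([crop(t,400,203,70,70,5),crop(t,205,200,70,70,5)])
b=np.hstack([crop(s,300,150,70,50,5),cv2.resize(crop(s,290,280,120,84,3),(350,250))])
cv2.imwrite("pics/c1.png",np.vstack([a,b]))
hsv=cv2.cvtColor(t,cv2.COLOR_BGR2HSV)
H,S,V=[hsv[...,i].astype(int) for i in range(3)]
blue=(abs(H-110)<15)&(S>120)&(V>70)
for c in comps(blue[200:275,400:475],(400,200),200):
    e=cv2.fitEllipse(cv2.convexHull(c));print("disc",e,ray("top",e[0],.01))
white=(S<60)&(V>140)
for c in comps(white[195:360,190:285],(190,195),300):
    r=cv2.minAreaRect(c);print("drive",r,ray("top",r[0],.05), [np.round(ray("top",p,.05)[:2],4).tolist() for p in cv2.boxPoints(r)])
bl=(abs(H-110)<20)&(S>70)&(V>60)
for c in comps(bl[195:360,205:285],(205,195),2):
    l=cv2.fitLine(c,cv2.DIST_L2,0,.01,.01).ravel();print("stripe",c.reshape(-1,2).mean(0),l[:2],len(c))
w=(S<90)&(V>150)
for c in comps(w[246:268,428:446],(428,246),2):
    print("tt white",c.reshape(-1,2).mean(0),cv2.contourArea(c),ray("top",c.reshape(-1,2).mean(0),.01))
E
```

```text
disc ((435.3301696777344, 238.12448120117188), (54.89623260498047, 55.788108825683594), 120.71063232421875) [ 0.52807029 -0.33317508  0.01      ]
drive ((224.67886352539062, 326.3832092285156), (48.269351959228516, 39.328346252441406), 64.98310089111328) [0.32746797 0.1536183  0.05      ] [[0.3579, 0.2175], [0.3952, 0.1371], [0.2971, 0.09], [0.2604, 0.17]]
drive ((240.40000915527344, 238.69998168945312), (65.45914459228516, 52.810035705566406), 71.56505584716797) [0.52570402 0.11997547 0.05      ] [[0.5781, 0.2018], [0.6163, 0.087], [0.4737, 0.0388], [0.4361, 0.1526]]
tt white [437.08333333 256.5       ] 23.0 [ 0.48477543 -0.33649229  0.01      ]
```

View pics/c1.png

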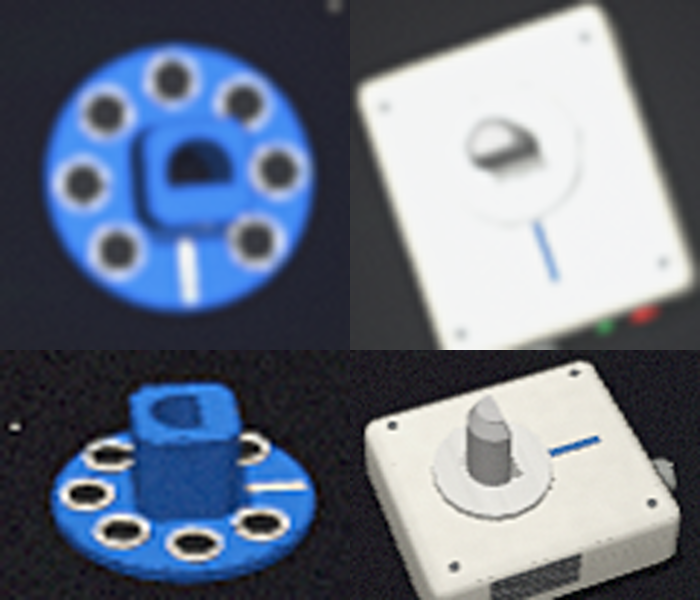

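The crop confirms the choice. The blue turntable has a D hole, with its stripe pointing down in the image (yaw about 4°). The large drive has its seat centre near (240,231) and its stripe toward lower right (yaw about 18°). I'm moving above the turntable now.

>>> arm_command([
  [-41.4,-45.8,0,0,85],
  [-41.4,-45.8,0,0,85],
  [-41.4,-45.8,0,0,85],
  [-41.4,-45.8,0,0,85],
  [-41.4,-45.8,0,0,85],
  [-41.4,-45.8,0,0,85],
  [-41.4,-45.8,0,0,85],
  [-41.4,-45.8,0,0,85],
  [-41.4,-45.8,0,0,85],
  [-41.4,-45.8,0,0,85],
  [-41.4,-45.8,0,0,85],
  [-41.4,-45.8,0,0,85],
  [-41.4,-45.8,0,0,85],
  [-41.4,-45.8,0,0,85],
  [-41.4,-45.8,0,0,85],
  [0,0,0,10,85],
  [0,0,0,10,85],
  [0,0,0,10,85],
  [0,0,0,10,85],
  [0,0,0,10,85],
])

```text
clock: 2.6
position: [0.5276, -0.3325, 0.2525]
tcp_rot: [[-0.228, 0.974, -0.001], [0.974, 0.228, 0.001], [0.001, -0.001, -1.0]]
ft_force: [0.4, -0.1, -0.4]
opening: 0.995
gripper_force: 0.0
```

```bash
python3 - <<'E'
from h import *
s=bot.sense();print(s["clock"],s["position"].round(4) if hasattr(s["position"],"round") else s["position"],np.round(s["tcp_rot"],3))
t=cv2.imread("pics/top0.png");sd=cv2.imread("pics/side0.png")
print("seat",ray("top",(239.6,231.4),.054),ray("side",(339,323.7),.054))
for n,pa,pb in(("top",(242.6,244.4),(246.2,256)),("side",(358.5,314.5),(376,310))):
    a,b=ray(n,pa,.05),ray(n,pb,.05);print(n,"drive yaw",np.degrees(np.arctan2(*(a-b)[1::-1])),a,b)
# stripe lines by mask
for n,im,(x0,y0,w,h) in(("top",t,(225,238,35,25)),("side",sd,(350,300,35,22)),):
    hsv=cv2.cvtColor(im,cv2.COLOR_BGR2HSV);H,S,V=[hsv[...,i].astype(int) for i in range(3)]
    m=((abs(H-108)<25)&(S>60))[y0:y0+h,x0:x0+w]
    p=np.argwhere(m)[:,::-1]+(x0,y0);P=np.array([ray(n,q,.052)[:2] for q in p])
    l=cv2.fitLine(P.astype(np.float32),cv2.DIST_L2,0,1e-4,1e-4).ravel();print(n,len(p),l, np.degrees(np.arctan(l[1]/l[0])))
for n,im,(x0,y0,w,h),z in(("top",t,(430,251,14,12),.01),("side",sd,(347,171,17,12),.01)):
    hsv=cv2.cvtColor(im,cv2.COLOR_BGR2HSV);H,S,V=[hsv[...,i].astype(int) for i in range(3)]
    m=((S<110)&(V>140))[y0:y0+h,x0:x0+w]
    p=np.argwhere(m)[:,::-1]+(x0,y0);P=np.array([ray(n,q,z)[:2] for q in p])
    l=cv2.fitLine(P.astype(np.float32),cv2.DIST_L2,0,1e-4,1e-4).ravel();print("tt",n,len(p),l, np.degrees(np.arctan(l[1]/l[0])))
hsv=cv2.cvtColor(sd,cv2.COLOR_BGR2HSV);H,S,V=[hsv[...,i].astype(int) for i in range(3)]
m=((abs(H-108)<15)&(S>110)&(V>60))[150:200,300:370]
c=max(comps(m,(300,150),100),key=cv2.contourArea);x,y,w,h=cv2.boundingRect(c)
print("side disc extremes",ray("side",(x+w/2,181),.01),x,y,w,h)
E
```

```text
2.6 [ 0.5276 -0.3325  0.2525] [[-0.228  0.974 -0.001]
 [ 0.974  0.228  0.001]
 [ 0.001 -0.001 -1.   ]]
seat [0.54214189 0.12126816 0.054     ] [0.54577208 0.13865713 0.054     ]
top drive yaw 17.71166591338262 [0.51264489 0.11481929 0.05      ] [0.48614306 0.10635553 0.05      ]
side drive yaw 16.653528802787914 [0.51400256 0.11791769 0.05      ] [0.48546695 0.10938182 0.05      ]
top 12 [0.9435105  0.33134276 0.5010973  0.11213285] 19.350294
side 40 [0.9082195  0.41849408 0.5005667  0.11377461] 24.739546
tt top 47 [ 0.9949927   0.09994794  0.48450413 -0.3365908 ] 5.7361717
tt side 43 [ 0.14157665  0.9899273   0.4895892  -0.3368274 ] 81.86091
side disc extremes [ 0.52985687 -0.32234952  0.01      ] 310 156 53 41
```

>>> arm_command([
  [0,0,40,8.5,85],
  [0,0,50,0,85],
  [0,0,50,0,85],
  [0,0,40,0,85],
  [0,0,27,0,85],
  [0,0,0,0,85],
  [0,0,0,0,0],
  [0,0,0,0,0],
  [0,0,0,0,0],
  [0,0,0,0,0],
  [0,0,0,0,0],
  [0,0,0,0,0],
], force=50)

```text
clock: 4.1
position: [0.5296, -0.334, 0.0487]
tcp_rot: [[-0.087, 0.996, 0.003], [0.996, 0.087, -0.003], [-0.003, 0.003, -1.0]]
ft_force: [0.4, -0.3, 5.9]
opening: 0.555
gripper_force: 55.0
```

>>> arm_command([
  [0,0,-20,0,0],
  [0,0,-50,0,0],
  [0,0,-50,0,0],
  [0,0,-40,0,0],
  [0,0,0,0,0],
  [0,0,0,0,0],
])

```text
clock: 4.85
position: [0.527, -0.3319, 0.2052]
tcp_rot: [[-0.087, 0.996, -0.002], [0.996, 0.087, 0.001], [0.002, -0.002, -1.0]]
ft_force: [-1.0, -0.2, -1.9]
opening: 0.554
gripper_force: 54.1
```

```bash
python3 - <<'E'
from h import *
t=bot.read_camera("top")[:,:,::-1];s=bot.read_camera("side")[:,:,::-1]
cv2.imwrite("pics/top1.png",t);cv2.imwrite("pics/side1.png",s)
p=np.array(bot.sense()["position"]);u,v=proj("side",p-[0,0,.04]).astype(int);print(u,v,proj("top",p))
t0=cv2.imread("pics/top0.png");s0=cv2.imread("pics/side0.png")
b=cv2.resize(crop(s,u-50,v-40,100,80,4),(400,320))
d=crop(s0,290,280,120,96,3)
d=cv2.resize(d,(400,320))
e=cv2.resize(crop(t0,205,200,70,56,5),(400,280));f=cv2.resize(crop(t,390,200,100,70,4),(400,280))
cv2.imwrite("pics/c2.png",np.vstack([np.hstack([b,d]),np.hstack([f,e])]))
E
```

```text
338 118 [454.3864961  232.88164611]
```

View pics/c2.png

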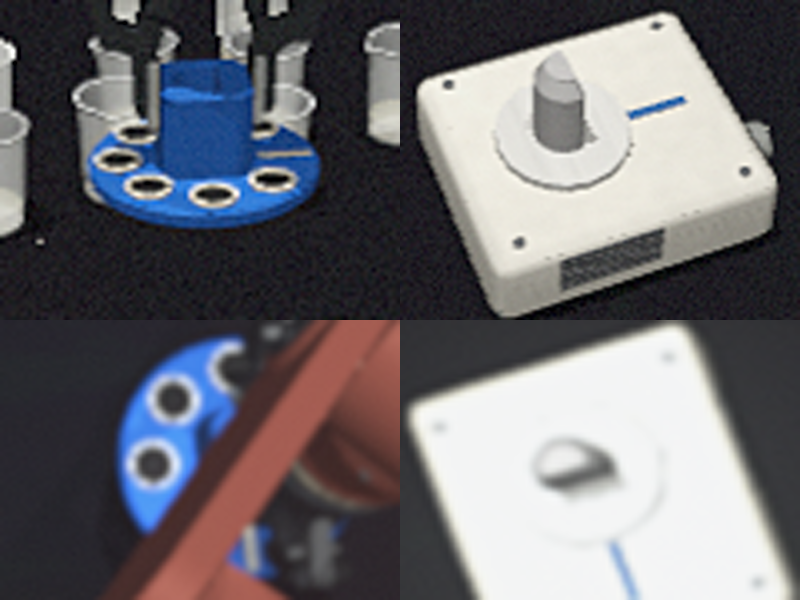

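The turntable is held level, with its stripe on the -x side. Next I'm refining the drive axis with a contrast-stretched crop of the drive in both views.

```bash
python3 - <<'E'
from h import *
t=cv2.imread("pics/top0.png")[:,:,1];s=cv2.imread("pics/side0.png")[:,:,1]
def st(c,lo,hi):return np.clip((c.astype(float)-lo)*255/(hi-lo),0,255).astype(np.uint8)
a=crop(t,220,212,40,50,10);b=crop(s,312,286,80,100,5)
print(np.percentile(a,[5,25,50,75,95]),np.percentile(b,[5,25,50,75,95]))
cv2.imwrite("pics/c3.png",np.hstack([st(a,215,255),st(b,150,240)]))
E
```

```text
[197. 244. 244. 245. 245.] [ 20.  33. 201. 231. 236.]
```

View pics/c3.png

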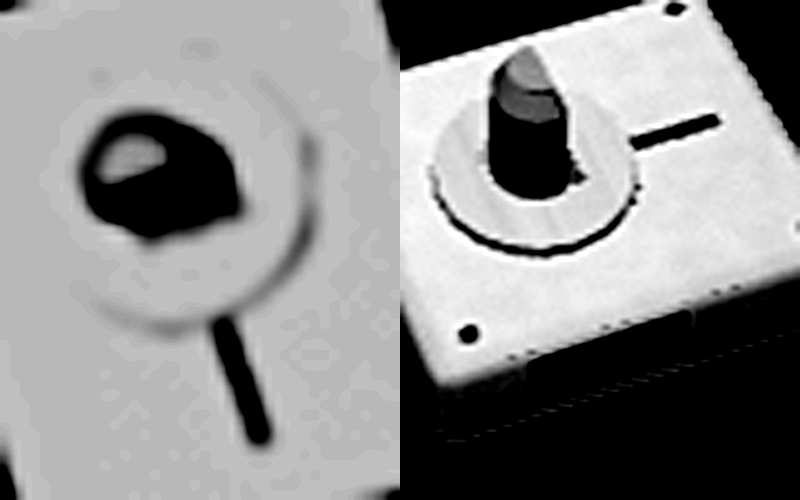

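```bash
python3 - <<'E'
from h import *
p=np.array([(310,195),(300,245),(285,272),(230,318),(170,328),(110,308),(80,288),(308,150),(262,82)],float)/10-.45+(220,212)
W=np.array([ray("top",q,.054)[:2] for q in p])
A=np.c_[2*W,np.ones(len(W))];c=np.linalg.lstsq(A,(W**2).sum(1),rcond=None)[0];print("top seat",c[:2],np.sqrt(c[2]+c[:2]@c[:2]))
q=np.array([(32,180),(45,210),(70,232),(100,246),(140,252),(180,246),(215,226),(232,208),(238,185)],float)/5-.4+(312,286)
W=np.array([ray("side",k,.051)[:2] for k in q])
A=np.c_[2*W,np.ones(len(W))];c=np.linalg.lstsq(A,(W**2).sum(1),rcond=None)[0];print("side seat",c[:2],np.sqrt(c[2]+c[:2]@c[:2]))
for n,a,b,sc,o in(("top",(222,325),(260,438),10,(220,212)),("side",(233,144),(315,121),5,(312,286))):
    a=ray(n,np.array(a)/sc-.45+o,.051);b=ray(n,np.array(b)/sc-.45+o,.051);d=a-b
    print(n,a,b,np.degrees(np.arctan2(d[1],d[0])))
E
```

```text
top seat [0.54396834 0.12673396] 0.031124292994199367
side seat [0.54547785 0.12705629] 0.03266568162071343
top [0.5133998  0.11659991 0.051     ] [0.48759923 0.10768929 0.051     ] 19.05312863186426
side [0.51464147 0.1184296  0.051     ] [0.48787738 0.10965605 0.051     ] 18.149691473446914
```

Drive axis: (0.5445, 0.1265), yaw about 18.6°. Carrying the turntable over it.

>>> arm_command([
  [25,3,0,0,0],
  [45,6,0,0,0],
  [50,6.2,0,0,0],
  [50,6.3,0,0,0],
  [50,6.3,0,0,0],
  [50,6.3,0,0,0],
  [50,6.2,0,0,0],
  [50,6.2,0,0,0],
  [45,5.7,0,0,0],
  [40,5,0,0,0],
  [0,0,0,-6.8,0],
  [0,0,0,-6.8,0],
  [0,0,0,0,0],
  [0,0,0,0,0],
])

```text
clock: 6.7
position: [0.5446, 0.1259, 0.2055]
tcp_rot: [[-0.317, 0.948, -0.002], [0.948, 0.317, 0.0], [0.001, -0.002, -1.0]]
ft_force: [-0.6, 0.2, -1.0]
opening: 0.555
gripper_force: 54.2
```

```bash
python3 - <<'E'
from h import *
s=bot.read_camera("side")[:,:,::-1];t=bot.read_camera("top")[:,:,::-1]
cv2.imwrite("pics/side2.png",s);cv2.imwrite("pics/top2.png",t)
st=bot.sense();p=np.array(st["position"]);print(p,np.round(st["tcp_rot"],3))
print(proj("side",p-[0,0,.047]),proj("side",[.5445,.1265,.099]),proj("top",p-[0,0,.047]))
cv2.imwrite("pics/c4.png",np.hstack([crop(s,250,180,160,200,3)[:,:450],crop(t,190,180,116,200,3)]))
E
```

```text
[0.54504941 0.1255973  0.2059295 ] [[-0.318  0.948 -0.001]
 [ 0.948  0.318  0.   ]
 [ 0.    -0.001 -1.   ]]
[340.46611803 268.91789316] [340.03692513 298.09491132] [228.73709684 226.21128861]
```

View pics/c4.png

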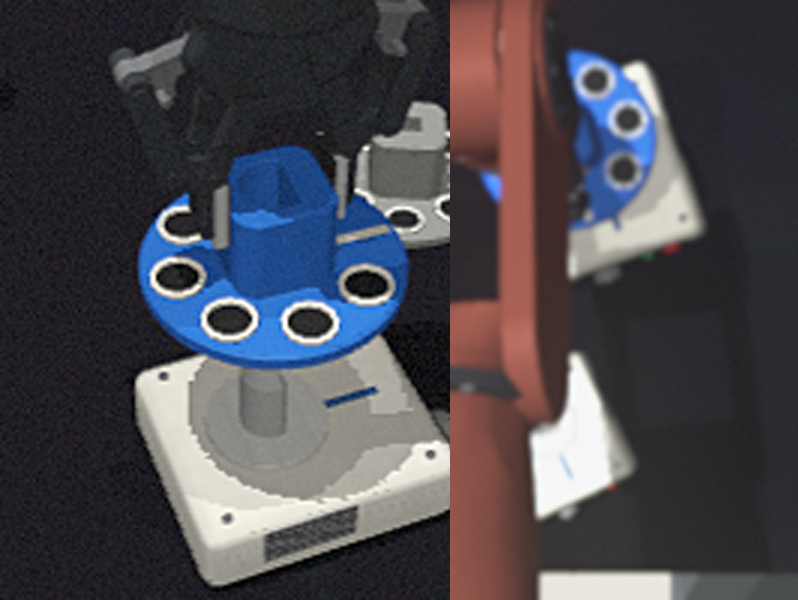

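Picture: the disc is over the drive, with both stripes pointing the same way. I'll measure the disc axis in hand from its front lower rim.

```bash
python3 - <<'E'
from h import *
from scipy.optimize import least_squares
s=cv2.imread("pics/side2.png");hsv=cv2.cvtColor(s,cv2.COLOR_BGR2HSV);H,S,V=[hsv[...,i].astype(int) for i in range(3)]
m=((abs(H-108)<15)&(S>110)&(V>50));m[:225]=0;m[310:]=0;m[:,400:]=0;m[:,:285]=0
pts=[];mg=[]
for u in range(300,385):
    v=np.where(m[:,u])[0]
    if len(v):pts.append((u,v.max()+.5))
for z in(.157,.159,.161):
    W=np.array([ray("side",q,z)[:2] for q in pts])
    r=least_squares(lambda c:np.hypot(*(W-c).T)-.062,[.545,.126],loss="soft_l1",f_scale=.001);print(z,r.x,np.abs(r.fun).mean())
t=cv2.imread("pics/top2.png");hsv=cv2.cvtColor(t,cv2.COLOR_BGR2HSV);H,S,V=[hsv[...,i].astype(int) for i in range(3)]
m=((abs(H-108)<15)&(S>110)&(V>50));m[:190]=0;m[260:]=0;m[:,:229]=0;m[:,270:]=0
q=[]
for v in range(200,245):
    u=np.where(m[v])[0]
    if len(u):q.append((u.max()+.5,v))
W=np.array([ray("top",k,.169)[:2] for k in q]);r=least_squares(lambda c:np.hypot(*(W-c).T)-.062,[.545,.126],loss="soft_l1",f_scale=.001);print("top",r.x,np.abs(r.fun).mean())
E
```

```text
0.157 [0.54570195 0.1244217 ] 0.0010446059653619636
0.159 [0.54582468 0.12613534] 0.0010136494995790187
0.161 [0.54594808 0.12784795] 0.0009835345933818561
top [0.54370184 0.12648199] 0.004347221841785413
```

The disc axis agrees with the shaft axis within 1 mm in both views. Lowering.

>>> arm_command([
  [0.5,0,25,0,0],
  [0,0,25,0,0],
  [0,0,6,0,0],
  [0,0,6,0,0],
  [0,0,6,0,0],
  [0,0,6,0,0],
  [0,0,0,0,0],
])

```text
clock: 7.68
position: [0.5452, 0.1261, 0.1321]
tcp_rot: [[-0.319, 0.948, -0.0], [0.948, 0.319, 0.0], [0.0, -0.0, -1.0]]
ft_force: [-0.5, 0.1, -2.5]
opening: 0.55
gripper_force: 54.1
```

>>> arm_command([
  [0,0,6,0,0],
  [0,0,6,0,0],
  [0,0,6,0,0],
  [0,0,5,0,0],
  [0,0,4,0,0],
  [0,0,0,0,0],
])

```text
clock: 8.43
position: [0.5451, 0.1263, 0.1047]
tcp_rot: [[-0.319, 0.948, -0.0], [0.948, 0.319, 0.001], [0.001, 0.0, -1.0]]
ft_force: [0.9, 3.3, -3.5]
opening: 0.551
gripper_force: 54.0
```

>>> arm_command([
  [0,0,2,0,0],
  [0,0,1.5,0,0],
  [0,0,0,0,0],
])

```text
clock: 8.8
position: [0.5454, 0.1264, 0.1028]
tcp_rot: [[-0.319, 0.948, -0.0], [0.948, 0.319, 0.001], [0.001, 0.0, -1.0]]
ft_force: [-2.6, 3.1, 6.0]
opening: 0.55
gripper_force: 54.6
```

Contact felt at the seat height. Releasing and rising.

>>> arm_command([
  [0,0,0,0,60],
  [0,0,0,0,70],
  [0,0,0,0,85],
  [0,0,0,0,85],
  [0,0,0,0,85],
  [0,0,-20,0,85],
  [0,0,-40,0,85],
  [0,0,-50,0,85],
  [0,0,-50,0,85],
  [0,60,0,0,85],
  [0,60,0,0,85],
  [0,0,0,0,85],
])

```text
clock: 10.3
position: [0.6612, 0.1649, 0.2587]
tcp_rot: [[-0.319, 0.948, -0.003], [0.948, 0.319, -0.0], [0.0, -0.003, -1.0]]
ft_force: [-0.6, 0.6, 0.1]
opening: 1.0
gripper_force: 0.0
```

```bash
python3 - <<'E'
from h import *
from scipy.optimize import least_squares
s=bot.read_camera("side")[:,:,::-1];cv2.imwrite("pics/side3.png",s)
st=bot.sense();print(st["clock"],st["position"],st["ft_force"])
hsv=cv2.cvtColor(s,cv2.COLOR_BGR2HSV);H,S,V=[hsv[...,i].astype(int) for i in range(3)]
m=((abs(H-108)<15)&(S>110)&(V>50));m[:260]=0;m[400:]=0;m[:,400:]=0;m[:,:285]=0
pts=[(u,np.where(m[:,u])[0].max()+.5) for u in range(305,375) if m[:,u].any()]
for z in(.054,.058,.062):
    W=np.array([ray("side",q,z)[:2] for q in pts])
    r=least_squares(lambda c:np.hypot(*(W-c).T)-.062,[.545,.126],loss="soft_l1",f_scale=.001);print(z,r.x,np.abs(r.fun).mean())
cv2.imwrite("pics/c5.png",crop(s,250,200,190,190,3))
E
```

```text
10.35 [0.65941755 0.16449855 0.25932254] [-1.78896798  0.62853369 -0.5867726 ]
0.054 [0.5458625  0.12495466] 0.00045696443494877597
0.058 [0.54609072 0.12772134] 0.00047443989560413074
0.062 [0.54632121 0.13049033] 0.0004962296842548386
```

View pics/c5.png

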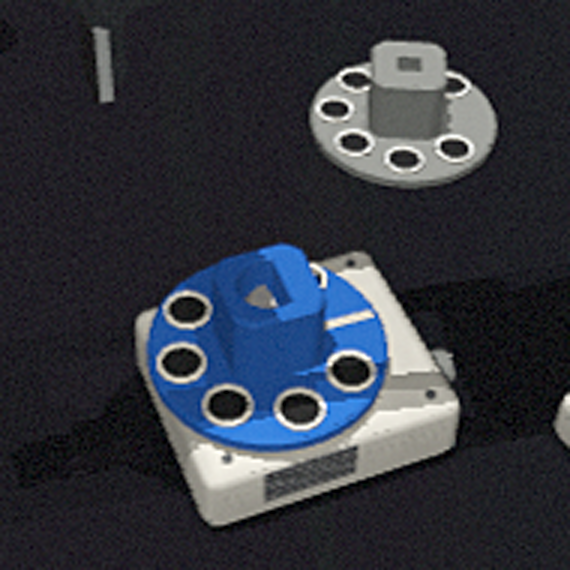

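The picture shows the turntable seated level on the drive, with the shaft visible in the hole and the stripe aligned. The gripper is clear. Handing in.

```bash
python3 -c "
from station import bot
print(bot.finish_job())"
```

```text
the job is handed in; nothing more can be done
None
```

The blue turntable sits level on the large drive's shaft with its flat matched, released, and I handed the job in at about 10.4 s; the arm never went near the grey turntable or the bottle, and no verdict came back.

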